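Open the tool pot and stand the marker in it

TASK

Lift the loose lid off the green tool pot by its black knob and set it down gently, not dropped, knob up, on the middle of the square steel bench block. Then take the marker from its sloping rest and stand it upright in the open pot, red cap up, and let go of it. Leave the pot standing where it is, the lid on the block, and the brass block, the roll of tape and the oilstone undisturbed.

Things in the scene. Friction and masses are not known exactly. Their poses are not given: they have to be found in the camera images.
- pot: Green round steel tool pot standing loose on the worktop, 0.8 kg, 85 tall, outside diameter 54 (64 at the foot, lowest 6 mm), bore 46, inner floor 6 above its underside. Origin at the centre of the underside, z up the axis.
- lid: Loose aluminium lid on the pot, 0.12 kg: flange diameter 62, 5 thick; under it a plug diameter 41, 6 deep, in the pot's bore. On top a black knob, diameter 24, from 20 to 42 above the origin. Origin at the centre of the flange's underside (85 above the pot's underside when closed; 24 above the worktop when it rests on the block), z up.
- lid_knob (a point): Middle of the lid's black knob (diameter 24), the point to grip: on the lid's axis, 31 above the lid's origin and 26 above the top of the flange.
- block: Fixed square grey steel bench block lying flat on the worktop, 62 x 62 x 18 thick: the lid, as wide as the block, goes on its middle. Origin at the centre of its underside, z up. (The room, fixed: a steel upright 46 wide stands from the floor to far above the arm at x 0.34, y 0.39; draw the tool in to pass it. The front edge of the shelf board over the worktop is at x 0.62, z 0.59.)
- marker: White marker pen with a red cap, 135 long, diameter 16 (17 x 16), 30 g, lying in the sloping rest with the red cap at the upper end. Its y axis runs along it towards the red cap and rises at 50 degrees to the horizontal at the start. Origin on its skin half way along, 8 from the axis line.
- marker_low (a point): Centre of the marker's white end face: the lower end at the start, and the end that goes to the floor of the pot.
- marker_grip (a point): Point on the marker's axis line 100 from the white end and 35 from the red end: free of the rest all round, the point to grip (width 16 to 17, fingers closing level, across the pen).
- rest: Fixed grey sloping pen rest, base plate 85 x 60 x 6, with a U-channel (inside 19 wide, walls to 12 above its floor) that rises along the rest's +x at 50 degrees and bears the lowest 62 of the marker; a toe plate stops the pen. The pen comes out upwards, along or away from the channel. The rest rises roughly to the left (+y). Origin near the middle of the base, at worktop height.
- brass: Loose bystander: brass block 28 x 45 x 22, origin at the centre of its underside. Leave alone.
- tape: Loose bystander: roll of black electrical tape lying flat, diameter 59, 19 tall, origin at the centre of its underside. Leave alone.
- oilstone: Loose bystander: dark green-grey oilstone 22 x 90 x 12, origin at the centre of its underside. Leave alone.
Not all that is in view belongs to the job. Leave any turquoise look-alike of the lid alone.

How it is judged (in metres and radians):
On the way, in this order (a step that is already met when the one before it is completed fails the run):
1. the lid is lifted clear of the pot in the gripper (z of lid in the frame of pot above 0.1 m and contact force between the fingers and lid above 0.5 N), for 0.1 s.
2. the lid is brought down to within 10 mm of the block's top, knob up and level, still in the gripper (not dropped) (x of lid in the frame of block between -0.02 and 0.02 m and y of lid in the frame of block between -0.02 and 0.02 m and angle between lid's own z axis and vertical below 0.1 rad and z of lid in the frame of block below 0.034 m and contact force between the fingers and lid above 0.5 N).
3. the lid rests on the block, released (x of lid in the frame of block between -0.02 and 0.02 m and y of lid in the frame of block between -0.02 and 0.02 m and angle between lid's own z axis and vertical below 0.1 rad and z of lid in the frame of block below 0.027 m and contact force between the fingers and lid below 0.1 N and linear speed of lid below 0.02 m/s), for 0.2 s.
4. the marker stands in the pot, red cap up (z of marker_low in the frame of pot below 0.022 m and horizontal distance between marker_low and pot below 0.023 m and angle between marker's own y axis and vertical below 0.5 rad), for 0.2 s.
At the end, for the whole second after the job is handed in: Lid flat (within 6 degrees), knob up, on the steel block, centred within 20 mm each way in the block's axes; marker in the pot, white end under 22 mm above the pot's underside, leaning at most 28 degrees; pot upright; all released, the lid at rest (all of step 4 and x of lid in the frame of block between -0.02 and 0.02 m and y of lid in the frame of block between -0.02 and 0.02 m and angle between lid's own z axis and vertical below 0.1 rad and z of lid in the frame of block below 0.027 m and angle between pot's own z axis and vertical below 0.05 rad and linear speed of lid below 0.02 m/s and contact force between the fingers and marker below 0.1 N); the robot touches nothing.
It fails at once if the pot is moved more than 40 mm or tipped more than 17 degrees (distance of pot from where it was at the start of the episode above 0.04 m or angle between pot's own z axis and vertical above 0.3 rad).
It fails at once if the lid is tipped over (angle between lid's own z axis and vertical above 0.8 rad).
It fails at once if the brass block, the tape or the oilstone is moved more than 20 mm (distance of any of brass, tape, oilstone from where it was at the start of the episode above 0.02 m).
It also fails if it takes over 62 s, if anything falls off the work surface, if the arm or the gripper's body presses on something with over 40 N, if the wrist force passes 120 N, or if a joint passes its speed limit or range.

ROBOT

A 6-joint arm with a two-finger parallel gripper is mounted at the origin on a cart in front of the work surface, level with it; the furniture and walls round the work are solid. World frame = base frame: x ahead of the robot, y to its left, z up, the work surface at z = 0. Lengths are in mm, angles in rad, forces in N, time in s.
With the tool pointing down it reaches from about 275 to 875 mm from the base axis. Payload 12.5 kg.
Tool frame: the origin (TCP) lies at the very end of the fingers, on their centre line; the grasp point (between the pads) lies 19 mm behind it; z points along the fingers, y is the line along which they close (so a half turn about z gives the same grasp; the last joint's range is limited). The gripper opens to 85 mm and grips with 20 to 120 N. Pads are 22 mm wide; open, the fingers measure 114 mm over their backs; the gripper's body (76 mm by 85 mm) begins 54 mm behind the grasp point. The pads swing forward as they close: fully open they stand 13 mm farther back than shut.
Start: joints at [1.045, 0.351, 1.652, -0, 1.139, -0.085], TCP at [234.633, 497.425, 231.29] pointing down, gripper open.
Joint ranges: [-2.75, 2.75], [-0.79, 2.1], [0.01, 2.65], [-1.57, 4.71], [0.07, 3.14], [-2.87, 2.87]. Speed limits (rad/s): [2.22, 2.22, 2.79, 3.14, 3.14, 3.14].

INTERFACE

Orientations are given as a unit quaternion [w, x, y, z].
In Python, from cell import ctrl gives the robot as it stands.
- The arm moves only by the tool play_rows, never from a script. Its argument "rows" is a list of rows, each a list of 4 numbers: the shift along the tool's x, y, z normalised to -1 to 1, where 1 is 0.02 m, then the turn about the tool's z normalised to -1 to 1, where 1 is 10 degrees. A call has 1 to 12 rows; each row shifts and turns the commanded pose from where the row before left it, along the tool's axes as they then stand; what a row does not reach is not made up. A row lasts 1/8 s, in which the tool goes at most 62.5 mm and 10.7 degrees, less where a joint would pass 70% of its speed; a pose out of reach is approached as far as the arm can. A call with a number of a shift or a turn outside -1 to 1 is refused whole. A call with a gripper value outside its range is refused whole. "hand" is the closure, from -1 (fully open) to 1 (shut), set as the call begins (left out, the last holds). The fingers move at their own pace and stop on an object; "force" is the grip in N (left out, the last holds). Time passes only in rows, so rows that do not move let the fingers close. It gives the time, the measured TCP pose, the force, the opening and the grip force at its end, in the units of the state.
- ctrl.observe(): the state, without advancing time (a new reading comes with each control period).
- ctrl.grab_frame(name): name is "side" or "top" or "wrist"; returns a dict with "image" (480x640x3 uint8, blue, green, red), "K" (3x3 intrinsics, pixels), "view" (4x4, takes a point from world to camera coordinates). Camera axes: x right, y up, looking along -z (the intrinsics and any distortion apply to the point x, -y, -z); pixel columns grow to the right and rows downward; lengths in mm; the calibration is good to about 2 mm. The wrist camera is an equidistant fisheye: a pixel r from the principal point sees the ray r / f radians off the axis. A picture is of the moment at which its call begins. There is no depth.
- ctrl.job_done(): hands the job in; it is judged then, once.
Trained networks look in a picture, given as the dict that the camera call returned (one of the last four; its "shot" number tells which), for a name from the list of things; names that differ only in an ending like _2 or _b are one class to them, and where a whole thing is asked for, a point or a joint stands for the part that bears it (a point fixed in the world has none). Each returns a list of dicts, best first, with "conf" (0 to 1); they miss things now and then, are a little off and sometimes report something else, mostly with a low value. They report only what shows in the picture. A call takes as long as a camera call. They do not tell look-alikes from the thing itself.
- ctrl.masks_of(picture, query): "region" (480x640 bool, what is visible of it).
- ctrl.mark_of(picture, query): "at" ([x, y, z] in mm, in world coordinates, good to about 4 mm: a listed point, or the origin of a listed thing).
The state is a dict: "clock": time; "joint_pos": joint angles; "qvel": joint speeds; "joint_torque": joint torques, N m; "position": TCP position; "tool_rot": TCP orientation; "contact_force": force on the tool from outside, world axes, zero at the start; "torque": the same for the moment, N m; "grip_width": opening from 0.0 (shut) to 1.0 (fully open); "finger_force": force on a finger pad.
Only numpy, scipy, OpenCV 4.12 (cv2) and the standard library are available. Lean on these libraries where they do the work, as an engineer would, in place of code of your own. Each camera call takes 0.05 s, during which the arm holds its last target. There are 200 camera calls.

## Working session

There is one attempt and no reset: what is moved stays moved. The work goes in short steps, Python scripts to look and compute and a tool call to move; the robot and the scene stay as the last step left them, time stands still between calls to the robot, and variables do not carry over. Pictures are saved under pics/ and viewed, at most 13 in all, crops included, and the job is handed in when it is done.

Besides the shell and the picture viewer there is one more tool, called after ">>>" in YAML: its name, and indented under it one key for each argument. play_rows: Moves the arm, as the interface text tells. Its arguments: {"type":"object","properties":{"rows":{"type":"array"},"hand":{"type":"number"},"force":{"type":"number"}},"required":["rows"]}

```bash
ls; mkdir -p pics; cat > h.py <<'E'
import numpy as np, cv2
from cell import ctrl
def marks(f, names, n=3):
    for q in names:
        for m in ctrl.mark_of(f,q)[:n]:
            print(q, np.round(m['at'],1), round(m['conf'],2))
def ray(f,u,v,fish=False):
    K=f['K'];V=np.array(f['view']);a=(u-K[0][2])/K[0][0];b=(v-K[1][2])/K[1][1]
    if fish:
        r=np.hypot(a,b);s=np.tan(r)/r if r>1e-9 else 1;a*=s;b*=s
    d=V[:3,:3].T@np.array([a,-b,-1]);c=-V[:3,:3].T@V[:3,3]
    return c,d/np.linalg.norm(d)
def tri(rs):
    A=sum(np.eye(3)-np.outer(d,d) for c,d in rs);B=sum((np.eye(3)-np.outer(d,d))@c for c,d in rs)
    return np.linalg.solve(A,B)
def proj(f,p):
    V=np.array(f['view']);q=V[:3,:3]@p+V[:3,3];K=f['K'];return K[0][0]*q[0]/-q[2]+K[0][2],K[1][1]*-q[1]/-q[2]+K[1][2]
E
python3 - <<'E'
from h import *
o=ctrl.observe();print(o)
N=['pot','lid','lid_knob','block','marker','marker_low','marker_grip','rest','brass','tape','oilstone']
for n in ['side','top','wrist']:
    f=ctrl.grab_frame(n);cv2.imwrite(f'pics/{n}0.png',f['image']);print(n,[k for k in f],np.round(f['view'],3).tolist(),np.array(f['K']).tolist())
    marks(f,N)
    for q in N:
        for m in ctrl.masks_of(f,q)[:2]:
            y,x=np.nonzero(m['region']); print('  mask',q,round(m['conf'],2),x.min(),x.max(),y.min(),y.max(),x.mean().round(1),y.mean().round(1)) if len(x) else 0
print(ctrl.observe()['clock'])
E
```

```text
pics
{'clock': 0.0, 'joint_pos': array([ 1.04541437e+00,  3.51238014e-01,  1.65244528e+00, -2.44537308e-05,
        1.13910686e+00, -8.45763836e-02]), 'qvel': array([-8.89111640e-04, -8.52170717e-06,  2.58484117e-04,  8.53995890e-04,
       -1.15188321e-03,  1.15162247e-03]), 'joint_torque': array([-1.26358050e-04, -5.06088424e+01, -2.91407901e+01, -7.54926464e-05,
        4.43352823e-03,  2.50622026e-05]), 'position': array([234.46515324, 497.14039451, 230.74939881]), 'tool_rot': array([-1.69198328e-04,  2.18617646e-01,  9.75810415e-01, -5.74451586e-04]), 'contact_force': array([ 0.30636238, -0.00376947,  0.87318025]), 'torque': array([-0.06359315,  0.02998428,  0.06166206]), 'finger_force': 0.0, 'grip_width': 0.9975298034835601}
side ['image', 'K', 'view', 'shot'] [[0.78, -0.626, -0.0, -367.258], [0.435, 0.542, 0.719, -322.961], [-0.45, -0.561, 0.695, -765.531], [0.0, 0.0, 0.0, 1.0]] [[600.5707693172286, 0.0, 312.34612865266973], [0.0, 600.5707693172286, 242.72535865103637], [0.0, 0.0, 1.0]]
pot [560.3  39.3  -2.5] 0.59
lid [401.1 248.8   5.1] 0.96
lid [555.8  36.1  84.4] 0.88
lid_
[... 2371 characters left out ...]
 marker_low 0.35 375 414 231 264 393.9 248.4
  mask marker_grip 0.66 379 411 227 253 394.9 239.6
  mask rest 0.63 375 417 230 265 395.6 247.6
  mask brass 0.54 336 358 183 203 347.3 193.1
  mask tape 0.6 224 249 198 224 236.1 211.4
  mask tape 0.27 303 331 204 233 317.1 218.4
wrist ['image', 'K', 'view', 'shot'] [[0.427, 0.904, -0.0, -549.577], [-0.863, 0.407, -0.299, 38.37], [-0.271, 0.128, 0.954, -379.87], [0.0, 0.0, 0.0, 1.0]] [[371.64829954431775, 0.0, 320.4866103930045], [0.0, 371.64829954431775, 235.27400592402358], [0.0, 0.0, 1.0]]
pot [556.6  38.6  -3.9] 0.48
lid [396.9 252.    7. ] 0.53
  mask lid 0.69 203 224 373 402 213.7 386.5
  mask lid_knob 0.72 203 223 373 401 213.4 386.0
3.45
```

View pics/side0.png

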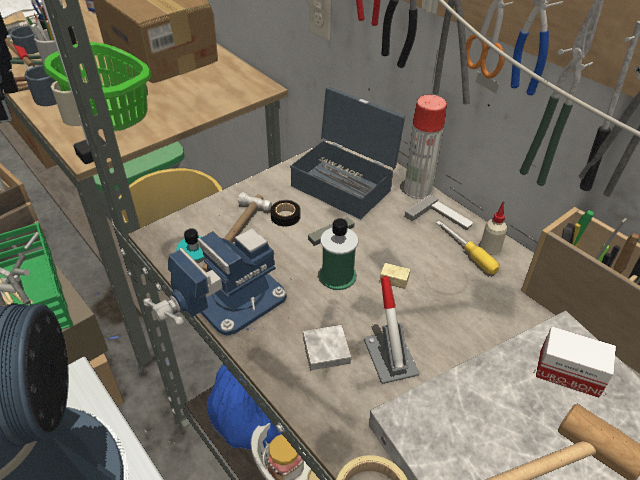

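View pics/top0.png

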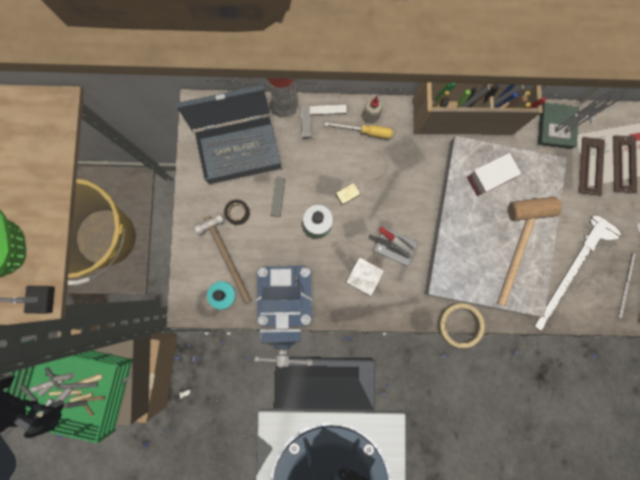

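The side view shows the pot with its black knob at (340,227), the block at (327,346), and the marker with its red cap at (388,292) on the rest. The top view shows the same items. The teal lid at (220,295) is the look-alike. The vise stands between the robot and the pot, so I'll turn the tool and draw it in to clear the upright.

>>> play_rows:
  rows:
    - [0,0,0,-0.84]
    - [0,0,0,-0.84]
    - [0,0,0,-0.84]
    - [0.45,-1,0,0]
    - [0.45,-1,0,0]
    - [0.45,-1,0,0]
    - [0.45,-1,0,0]
    - [0.45,-1,0,0]
    - [0.45,-1,0,0]
    - [0.45,-1,0,0]
    - [0.45,-1,0,0]
    - [0.45,-1,0,0]
  hand: -1

```text
clock: 4.95
position: [153.2, 316.9, 231.4]
tool_rot: [0.0, 0.0, 1.0, 0.0]
contact_force: [-0.6, 0.0, -0.7]
grip_width: 0.999
finger_force: 0.0
```

>>> play_rows:
  rows:
    - [-0.96,-0.8,0,0]
    - [-0.96,-0.8,0,0]
    - [-0.96,-0.8,0,0]
    - [-0.96,-0.8,0,0]
    - [-0.96,-0.8,0,0]
    - [-0.96,-0.8,0,0]
    - [-0.96,-0.8,0,0]
    - [-0.96,-0.8,0,0]
    - [-0.96,-0.8,0,0]
    - [-0.96,-0.8,0,0]
    - [-0.96,-0.8,0,0]
    - [-0.96,-0.8,0,0]

```text
clock: 6.45
position: [384.3, 124.7, 231.4]
tool_rot: [0.0, 0.001, 1.0, 0.0]
contact_force: [0.1, -0.1, -0.2]
grip_width: 0.996
finger_force: 0.0
```

>>> play_rows:
  rows:
    - [-1,-0.7,0,0]
    - [-1,-0.7,0,0]
    - [-1,-0.7,0,0]
    - [-1,-0.7,0,0]
    - [-1,-0.7,0,0]
    - [-1,-0.7,0,0]
    - [-1,-0.3,0,0]
    - [-0.5,0,0,0]
    - [0,0,0,0]
    - [0,0,0,0]

```text
clock: 7.7
position: [533.0, 35.5, 231.3]
tool_rot: [-0.0, 0.0, 1.0, 0.0]
contact_force: [-0.7, -0.2, 0.3]
grip_width: 1.0
finger_force: 0.0
```

```bash
python3 - <<'E'
from h import *
f=ctrl.grab_frame('wrist');cv2.imwrite('pics/w1.png',f['image'])
np.savez('w1.npz',K=f['K'],view=f['view'])
print(np.round(f['view'],3).tolist(),ctrl.observe()['position'],ctrl.observe()['joint_pos'])
marks(f,['lid_knob','lid','pot','block','marker_grip','marker_low','rest'],2)
for q in ['lid_knob','block','marker']:
    for m in ctrl.masks_of(f,q)[:2]:
        y,x=np.nonzero(m['region']); print('  mask',q,round(m['conf'],2),x.min(),x.max(),y.min(),y.max(),x.mean().round(1),y.mean().round(1))
E
```

```text
[[0.001, 1.0, 0.0, -35.773], [-0.954, 0.001, -0.299, 546.907], [-0.299, -0.0, 0.954, -220.376], [0.0, 0.0, 0.0, 1.0]] [533.05008278  35.45607225 231.36768778] [-2.07615065e-02  3.22163151e-01  1.69223390e+00  6.08436531e-05
  1.12737465e+00 -1.59101604e+00]
lid_knob [395.5 248.6  34.6] 0.97
lid [562.7  35.7  85.4] 0.97
lid [399.2 255.3   7.4] 0.88
pot [ 5.597e+02  3.680e+01 -4.000e-01] 0.76
block [445.5 -68.2  -2.3] 0.8
block [ 519.8 -135.    -1. ] 0.63
marker_grip [ 524.5 -110.    96.9] 0.77
marker_low [ 498.2 -166.4   19.7] 0.62
rest [ 518.2 -135.6   -0. ] 0.6
  mask lid_knob 0.94 496 549 51 106 521.5 78.6
  mask lid_knob 0.69 290 362 214 284 325.6 248.6
  mask block 0.94 176 258 74 153 216.5 113.2
  mask marker 0.81 123 166 170 241 144.4 208.6
  mask marker 0.72 462 512 218 272 487.5 244.8
```

View pics/w1.png

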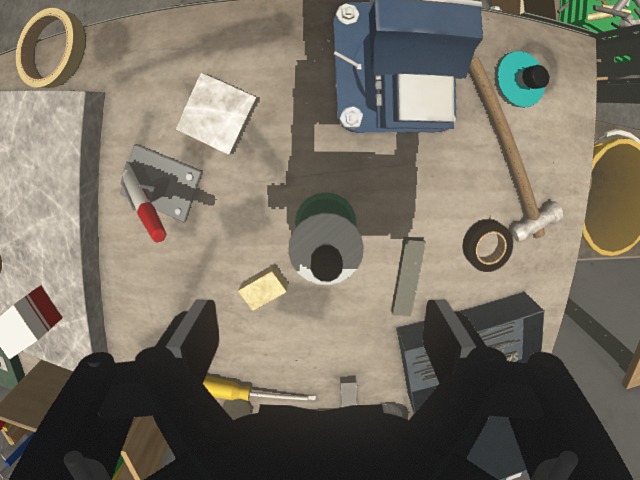

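The wrist view shows the black knob at (327,263) on the grey flange, the block at (217,113), the red cap end at (160,238) and the brass at (263,287). Next I'll triangulate the knob and the block.

```bash
cat >> h.py <<'E'
SIDE=dict(K=np.array([[600.57,0,312.346],[0,600.57,242.725],[0,0,1]]),view=None)
E
python3 - <<'E'
from h import *
S=ctrl.grab_frame('side');T=ctrl.grab_frame('top');w=np.load('w1.npz');W={'K':w['K'],'view':w['view']}
def dark(im,x0,x1,y0,y1,t=45):
    m=im[y0:y1,x0:x1].max(2)<t
    n,l,s,c=cv2.connectedComponentsWithStats(m.astype(np.uint8)); i=1+np.argmax(s[1:,4]); return s[i].tolist()+[],c[i]+[x0,y0]
wi=cv2.imread('pics/w1.png')
side0=cv2.imread('pics/side0.png');top0=cv2.imread('pics/top0.png')
a=dark(side0,328,352,214,242);b=dark(top0,303,332,203,233,60);c=dark(wi,300,352,235,295)
print(a,b,c)
print('knob',tri([ray(S,*a[1]),ray(T,*b[1]),ray(W,*c[1],True)]),tri([ray(S,*a[1]),ray(W,*c[1],True)]))
B=[ray(S,326.3,347.1),ray(T,364,275.6),ray(W,216.5,113.2,True)]
print('block',tri(B))
for n,(p,d) in zip('STW',B): print(n,p+d*(18-p[2])/d[2])
for n,(p,d) in zip('STW',[ray(S,*a[1]),ray(T,*b[1]),ray(W,*c[1],True)]): print(n,p+d*(118-p[2])/d[2])
E
```

```text
Traceback (most recent call last):
ValueError: attempt to get argmax of an empty sequence
```

```bash
python3 - <<'E'
from h import *
S=ctrl.grab_frame('side');T=ctrl.grab_frame('top');w=np.load('w1.npz');W={'K':w['K'],'view':w['view']}
np.savez('st.npz',SK=S['K'],SV=S['view'],TK=T['K'],TV=T['view'])
def dark(im,x0,x1,y0,y1,t):
    m=im[y0:y1,x0:x1].max(2)<t
    n,l,s,c=cv2.connectedComponentsWithStats(m.astype(np.uint8))
    if n<2: return None,np.array([np.nan]*2)
    i=1+np.argmax(s[1:,4]); return s[i].tolist(),c[i]+[x0,y0]
wi=cv2.imread('pics/w1.png');s0=cv2.imread('pics/side0.png');t0=cv2.imread('pics/top0.png')
print(t0[210:226,317].max(1))
a=dark(s0,328,352,214,242,45);b=dark(t0,310,327,208,228,90);c=dark(wi,300,352,235,295,45)
print(a,b,c)
R=[ray(S,*a[1]),ray(T,*b[1]),ray(W,*c[1],True)]
print('knob',tri(R),tri([R[0],R[2]]))
B=[ray(S,326.3,347.1),ray(T,364,275.6),ray(W,216.5,113.2,True)]
print('block',tri(B))
for n,(p,d) in zip('STW',B): print(n,p+d*(18-p[2])/d[2])
for n,(p,d) in zip('STW',R): print(n,p+d*(118-p[2])/d[2])
E
```

```text
[178 130  92  79  79  81  82  83  84  83  77  72  84 128 181 213]
([5, 5, 15, 17, 194], array([339.37113402, 226.94845361])) ([3, 5, 9, 10, 72], array([317.29166667, 217.45833333])) ([19, 11, 8, 5, 14], array([322.92857143, 247.78571429]))
knob [552.74161616  38.49438154 117.69497478] [548.22873572  35.15714931 123.3992547 ]
block [444.15491539 -66.99094135   8.49531367]
S [439.69793693 -72.58120326  18.        ]
T [444.15370631 -65.11523355  18.        ]
W [444.02177141 -64.93557949  18.        ]
S [557.07101794  38.76601436 118.        ]
T [555.58154977  40.79856681 118.        ]
W [545.76606914  37.04269176 118.        ]
```

Knob is at (556.5, 39.3, ~117) and the expected height is 116. The block centre is at (444, -65). Moving onto the knob.

>>> play_rows:
  rows:
    - [-0.6,0.1,0.3,0]
    - [-0.575,0.09,0.6,0]
    - [0,0,1,0]
    - [0,0,1,0]
    - [0,0,1,0]
    - [0,0,0.6,0]
    - [0,0,0,0]

```text
clock: 9.32
position: [556.9, 39.0, 140.3]
tool_rot: [-0.001, 0.0, 1.0, 0.0]
contact_force: [0.7, 0.5, 0.8]
grip_width: 0.999
finger_force: 0.0
```

```bash
python3 - <<'E'
from h import *
f=ctrl.grab_frame('wrist');cv2.imwrite('pics/w2.png',f['image'])
print(np.round(f['view'],3).tolist(),ctrl.observe()['position'],ctrl.observe()['clock'])
for p in ([556.5,39.3,127],[556.5,39.3,90]):
    V=f['view'];q=V[:3,:3]@p+V[:3,3];a=np.array([q[0],-q[1]]);r=np.hypot(*a);print(a/r*np.arctan2(r,-q[2])*371.65+[320.5,235.3])
E
```

```text
[[0.001, 1.0, 0.0, -39.467], [-0.955, 0.001, -0.298, 542.525], [-0.298, -0.0, 0.955, -127.169], [0.0, 0.0, 0.0, 1.0]] [557.30389396  38.94357984 141.11725257] 9.375
[321.73882096 292.19289933]
[321.50470618 263.02125654]
```

View pics/w2.png

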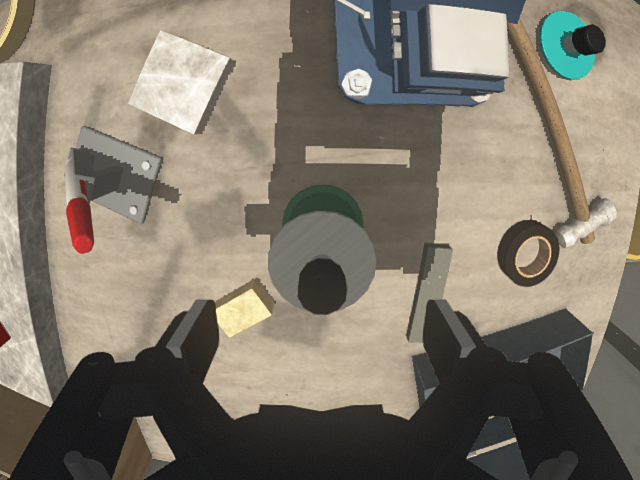

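The flange is centred at about (322,262), against a predicted (321.5,263), so the tool is aligned. Now I'll lower, grip and lift.

>>> play_rows:
  rows:
    - [0,0,0.9,0]
    - [0,0,0.9,0]
    - [0,0,0.33,0]
    - [0,0,0,0]

```text
clock: 9.88
position: [556.8, 38.9, 98.1]
tool_rot: [-0.001, 0.0, 1.0, 0.0]
contact_force: [0.6, -0.5, -0.1]
grip_width: 0.999
finger_force: 0.0
```

>>> play_rows:
  rows:
    - [0,0,0,0]
    - [0,0,0,0]
    - [0,0,0,0]
    - [0,0,0,0]
    - [0,0,0,0]
    - [0,0,0,0]
  hand: 1
  force: 40

```text
clock: 10.62
position: [557.3, 38.9, 99.1]
tool_rot: [0.0, 0.0, 1.0, 0.0]
contact_force: [-0.9, 0.1, 5.9]
grip_width: 0.266
finger_force: 39.4
```

>>> play_rows:
  rows:
    - [0,0,-0.5,0]
    - [0,0,-1,0]
    - [0,0,-1,0]
    - [0.4,-0.35,-0.5,0]
    - [0.9,-0.8,0,0]
    - [0.9,-0.8,0,0]
    - [0.9,-0.8,0,0]
    - [0.9,-0.8,0,0]
    - [0.9,-0.85,0,0]
    - [0.7,-0.8,0,0]
    - [0,0,0,0]
    - [0,0,0,0]

```text
clock: 12.12
position: [445.1, -64.9, 158.7]
tool_rot: [0.0, 0.001, 1.0, 0.0]
contact_force: [-0.5, -0.5, -0.7]
grip_width: 0.265
finger_force: 39.4
```

```bash
python3 - <<'E'
from h import *
f=ctrl.grab_frame('wrist');cv2.imwrite('pics/w3.png',f['image'])
np.savez('w3.npz',K=f['K'],view=f['view'])
o=ctrl.observe();print(np.round(f['view'],3).tolist(),o['position'],o['clock'],o['finger_force'],o['grip_width'],o['joint_pos'])
for p in ([444,-65,18],[475,-65,18]):
    V=f['view'];q=V[:3,:3]@p+V[:3,3];a=np.array([q[0],-q[1]]);r=np.hypot(*a);print(a/r*np.arctan2(r,-q[2])*371.65+[320.5,235.3])
marks(f,['block','lid','marker_grip','marker_low','pot'],2)
E
```

```text
[[0.002, 1.0, 0.0, 64.329], [-0.954, 0.002, -0.3, 441.447], [-0.3, 0.0, 0.954, -177.216], [0.0, 0.0, 0.0, 1.0]] [445.18508491 -64.69510321 158.67766907] 12.175 39.37255499185994 0.26210865408681394 [-2.47917392e-01  2.70893998e-01  1.97268156e+00  1.20212203e-04
  8.97966205e-01 -1.81795231e+00]
[320.55413866 219.6417422 ]
[320.61286579 256.43714512]
block [441.8 -70.   -5.2] 0.72
lid [449.3 -66.1 141.5] 0.94
marker_low [ 503.4 -165.2   18.3] 0.95
pot [558.2  39.3   0.9] 0.61
```

View pics/w3.png

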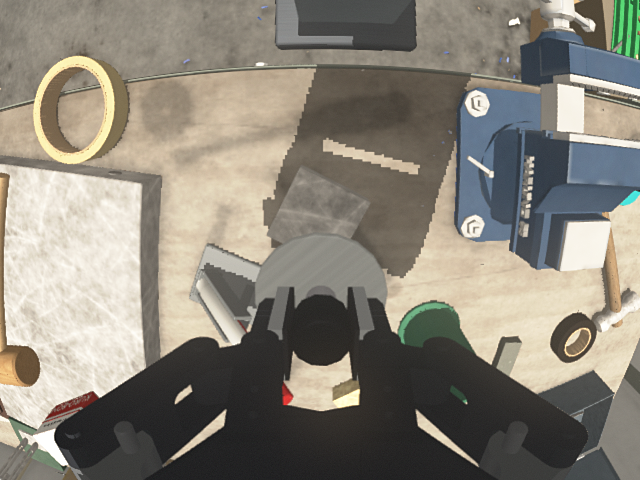

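The lid is held at (320,275), with the block under it near (320,222). Lowering now.

>>> play_rows:
  rows:
    - [-0.05,-0.02,1,0]
    - [0,0,1,0]
    - [0,0,1,0]
    - [0,0,1,0]
    - [0,0,1,0]
    - [0,0,0.5,0]
    - [0,0,0.3,0]
    - [0,0,0.1,0]
    - [0,0,0,0]

```text
clock: 13.55
position: [446.2, -65.4, 41.0]
tool_rot: [0.0, 0.0, 1.0, -0.0]
contact_force: [0.0, -0.4, -1.7]
grip_width: 0.264
finger_force: 39.4
```

>>> play_rows:
  rows:
    - [0,0,0.05,0]
    - [0,0,0.05,0]
    - [0,0,0.05,0]
    - [0,0,0,0]

```text
clock: 14.05
position: [446.1, -65.4, 38.1]
tool_rot: [0.0, 0.0, 1.0, -0.0]
contact_force: [-1.9, 1.4, 6.4]
grip_width: 0.268
finger_force: 40.1
```

>>> play_rows:
  rows:
    - [0,0,0,0]
    - [0,0,0,0]
    - [0,0,0,0]
    - [0,0,0,0]
    - [0,0,0,0]
  hand: -1

```text
clock: 14.68
position: [446.0, -65.4, 37.7]
tool_rot: [-0.0, 0.0, 1.0, 0.0]
contact_force: [-0.3, 0.3, 0.3]
grip_width: 1.002
finger_force: 0.0
```

>>> play_rows:
  rows:
    - [0,0,-0.5,0]
    - [0,0,-1,0]
    - [0,0,-1,0]
    - [0,0,-1,0]
    - [0,0,-1,0]
    - [0,0,-1,0]
    - [0,0,-1,0]
    - [0,0,-1,0]
    - [0,0,-1,0]
    - [0,0,-1,0]
    - [0,0,0,0]

```text
clock: 16.05
position: [446.5, -65.5, 229.1]
tool_rot: [0.001, 0.0, 1.0, -0.0]
contact_force: [0.3, 0.3, -1.2]
grip_width: 0.998
finger_force: 0.0
```

```bash
python3 - <<'E'
from h import *
f=ctrl.grab_frame('wrist');cv2.imwrite('pics/w4.png',f['image'])
np.savez('w4.npz',K=f['K'],view=f['view'])
o=ctrl.observe();print(np.round(f['view'],3).tolist(),o['position'],o['clock'],o['joint_pos'])
marks(f,['block','lid','marker_grip','marker_low','pot'],2)
s=ctrl.grab_frame('side');t=ctrl.grab_frame('top')
cv2.imwrite('pics/s4.png',s['image'])
marks(s,['lid','pot','marker_grip','marker_low'],2);marks(t,['lid','pot','marker_grip','marker_low'],2)
E
```

```text
[[0.001, 1.0, -0.0, 65.261], [-0.953, 0.001, -0.302, 464.086], [-0.302, 0.001, 0.953, -242.563], [0.0, 0.0, 0.0, 1.0]] [445.9907911  -65.36122619 228.06272728] 16.1 [-2.48866034e-01  1.72167341e-01  1.89924061e+00  9.47388897e-06
  1.06896296e+00 -1.81873968e+00]
lid [446.9 -65.7  24. ] 0.89
lid [394.4 253.4   7.4] 0.69
marker_grip [ 525.  -108.3   95.1] 0.58
pot [558.7  39.7  -1.2] 0.74
lid [449.2 -66.6  23.7] 0.83
lid [401.  250.1   3. ] 0.77
pot [563.3  41.   -3.4] 0.64
pot [442.9 -67.7  -1.9] 0.57
marker_grip [ 525.8 -105.2   96. ] 0.65
marker_low [ 499.9 -171.2   22.5] 0.6
marker_low [ 519.8 -124.1   61.5] 0.52
lid [400.4 248.8   8.1] 0.89
pot [563.6  37.   -3.5] 0.76
pot [618.8 136.1  -3.1] 0.2
```

View pics/w4.png

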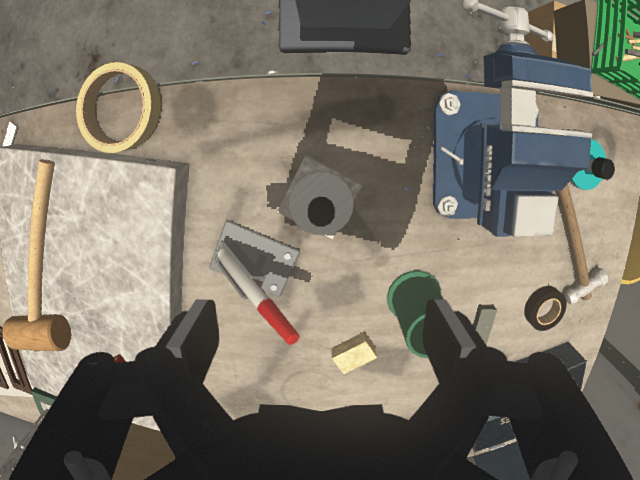

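The lid sits on the block at (318,200), with its network origin at z = 24. The pen runs from its low end at (223,250) to the cap end at (293,340), and the pot is open at (415,300). I'll turn the tool across the pen.

>>> play_rows:
  rows:
    - [0,0,0,0.935]
    - [0,0,0,0.935]
    - [0,0,0,0.935]
    - [0,0,0,0.935]
    - [0,0,0,0.935]
    - [0,0,0,0.935]
    - [0,0,0,0.935]
    - [0,0,0,0.935]
    - [0,0,0,0.935]
    - [0,0,0,0.935]
    - [0,0,0,0.935]
    - [0,0,0,0.935]

```text
clock: 18.35
position: [446.0, -65.4, 227.7]
tool_rot: [0.0, 0.832, 0.555, -0.0]
contact_force: [0.2, -0.2, -0.0]
grip_width: 1.0
finger_force: 0.0
```

```bash
cat >> h.py <<'E'
from scipy.spatial.transform import Rotation as Rot
def pf(view,p):
    q=view[:3,:3]@np.array(p)+view[:3,3];a=np.array([q[0],-q[1]]);r=np.hypot(*a);return (a/r*np.arctan2(r,-q[2])*371.65+[320.5,235.3]).round(1)
def need(tgt,o=None):
    o=o or ctrl.observe();q=o['tool_rot'];R=Rot.from_quat([q[1],q[2],q[3],q[0]]).as_matrix()
    y=R[:,1];print('clock',o['clock'],'pos',o['position'].round(1),'yaw_y',np.degrees(np.arctan2(y[1],y[0])).round(1),'units',(R.T@(np.array(tgt)-o['position'])/20).round(2))
E
python3 - <<'E'
from h import *
for n in('w1.npz','w4.npz'):
    v=np.load(n)['view']
    print(n,[pf(v,p).tolist() for p in([534.2,-85.7,121.5],[525.4,-107.1,95.4],[500.4,-168.3,20.7])])
z=np.load('st.npz')
print([np.round(proj({'K':z['SK'],'view':z['SV']},np.array(p)),1).tolist() for p in([534.2,-85.7,121.5],[525.4,-107.1,95.4],[500.4,-168.3,20.7])])
# red cap blobs
for n,f in(('w1.png','w'),('w4.png','w'),('side0.png','s')):
    im=cv2.imread('pics/'+n).astype(int);m=((im[...,2]>130)&(im[...,1]<60)&(im[...,0]<60)).astype(np.uint8)
    N,l,s,c=cv2.connectedComponentsWithStats(m);i=np.argsort(-s[1:,4])[:4]+1
    for k in i: print(n,s[k],c[k].round(1))
need([525.4,-107.1,230])
E
```

```text
w1.npz [[160.9, 234.3], [149.3, 214.9], [126.4, 175.2]]
w4.npz [[295.7, 338.1], [272.2, 312.3], [221.3, 254.0]]
[[383.2, 276.9], [387.5, 300.3], [399.8, 366.5]]
w1.png [138 204  28  38 361] [150.2 224.1]
w4.png [258 301  31  29 152] [273.3 313.3]
w4.png [288 327   7   7  22] [291.  330.9]
w4.png [267 319   7   7  10] [269.7 321.7]
w4.png [264 315   3   3   5] [264.8 315.8]
side0.png [382 277  13  32 239] [387.9 292.5]
side0.png [14 45 13 12 75] [20.4 50.4]
side0.png [495 213   9   6  22] [498.8 216.2]
side0.png [428 126   7   6  20] [431.3 129. ]
clock 18.35 pos [446.  -65.4 227.7] yaw_y -22.6 units [-0.4   4.47 -0.11]
```

>>> play_rows:
  rows:
    - [-0.1,1,0,0]
    - [-0.1,1,0,0]
    - [-0.1,1,0,0]
    - [-0.1,1,0,0]
    - [0,0.47,0.5,0]
    - [0,0,1,0]
    - [0,0,1,0]
    - [0,0,1,0]
    - [0,0,1,0]
    - [0,0,0.5,0]
    - [0,0,0,0]

```text
clock: 19.73
position: [525.3, -106.5, 127.1]
tool_rot: [-0.001, 0.83, 0.557, -0.0]
contact_force: [0.6, -0.0, 0.8]
grip_width: 1.001
finger_force: 0.0
```

```bash
python3 - <<'E'
from h import *
f=ctrl.grab_frame('wrist');cv2.imwrite('pics/w5.png',f['image'])
print([pf(f['view'],p).tolist() for p in([534.2,-85.7,121.5],[525.4,-107.1,95.4],[500.4,-168.3,20.7])])
need([525.4,-107.1,76.4])
marks(f,['marker_grip','marker_low','pot'],1)
E
```

```text
[[322.2, 251.4], [322.0, 276.5], [321.8, 315.7]]
clock 19.775 pos [ 525.7 -106.6  127.8] yaw_y -22.3 units [-0.03 -0.    2.57]
marker_grip [ 524.8 -107.4   95.7] 0.96
marker_low [ 503.4 -164.5   19.7] 0.59
pot [558.2  38.3   1.5] 0.88
```

View pics/w5.png

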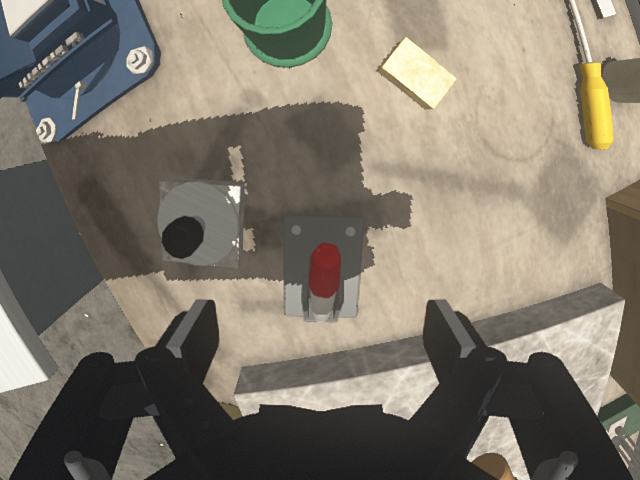

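The cap end shows at (325,250), against a predicted (322,251), so it is centred between the fingers. Next is down and grip.

>>> play_rows:
  rows:
    - [0,0,1,0]
    - [0,0,1,0]
    - [0,0,0.5,0]
    - [0,0,0.07,0]
    - [0,0,0,0]

```text
clock: 20.55
position: [526.1, -106.8, 76.9]
tool_rot: [0.0, 0.83, 0.557, 0.0]
contact_force: [-0.0, -0.4, -0.0]
grip_width: 1.002
finger_force: 0.0
```

>>> play_rows:
  rows:
    - [0,0,0,0]
    - [0,0,0,0]
    - [0,0,0,0]
    - [0,0,0,0]
    - [0,0,0,0]
    - [0,0,0,0]
    - [0,0,0,0]
  hand: 1
  force: 20

```text
clock: 21.42
position: [525.7, -106.6, 76.3]
tool_rot: [-0.0, 0.83, 0.557, 0.0]
contact_force: [-1.0, 1.0, 2.6]
grip_width: 0.174
finger_force: 19.6
```

Gripped. I'll pivot the pen about its toe in the rest towards upright.

>>> play_rows:
  rows:
    - [-0.35,0,-0.28,0]
    - [-0.37,0,-0.24,0]
    - [-0.39,0,-0.21,0]
    - [-0.4,0,-0.18,0]
    - [0,0,0,0]

```text
clock: 22.05
position: [514.3, -135.5, 94.9]
tool_rot: [0.0, 0.83, 0.557, 0.0]
contact_force: [1.2, 1.1, 4.5]
grip_width: 0.16
finger_force: 19.6
```

```bash
cat >> h.py <<'E'
def penfit(im,f=None):
    pass
E
python3 - <<'E'
from h import *
s=ctrl.grab_frame('side');cv2.imwrite('pics/s6.png',cv2.resize(s['image'][200:420,270:510],None,fx=2.5,fy=2.5))
marks(s,['marker_grip','marker_low','marker'],2)
f=ctrl.grab_frame('wrist');marks(f,['marker_grip','marker_low','marker'],2)
need([500,0,0])
E
```

```text
marker_grip [ 512.3 -137.7  116.2] 0.56
marker_low [ 499.  -178.3   27.8] 0.92
marker [ 512.3 -145.6   79.5] 0.57
marker [ 498.6 -177.6   25.5] 0.37
marker_grip [ 510.6 -139.3  114.2] 0.84
marker [ 514.7 -146.2   80.6] 0.6
clock 22.45 pos [ 514.5 -134.6   94.6] yaw_y -22.2 units [ 5.96 -3.22  4.72]
```

View pics/s6.png

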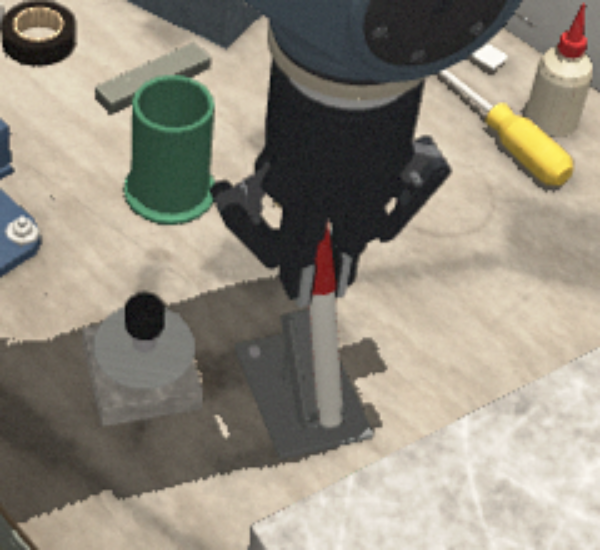

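The pen has pivoted to about 65° with its low end still on the toe. One more push.

>>> play_rows:
  rows:
    - [-0.4,0,-0.08,0]
    - [-0.42,0,-0.06,0]
    - [0,0,0,0]

```text
clock: 22.82
position: [508.6, -149.9, 98.0]
tool_rot: [0.0, 0.83, 0.557, 0.001]
contact_force: [0.4, 3.4, 11.2]
grip_width: 0.165
finger_force: 21.6
```

>>> play_rows:
  rows:
    - [0,0,-1,0]
    - [0,0,-1,0]
    - [0,0,-1,0]
    - [0,0,-1,0]
    - [0,0,-0.5,0]
    - [0,0,0,0]

```text
clock: 23.58
position: [508.0, -149.7, 187.2]
tool_rot: [0.0, 0.83, 0.557, -0.0]
contact_force: [-1.0, 0.0, -1.3]
grip_width: 0.162
finger_force: 20.0
```

```bash
python3 - <<'E'
from h import *
s=ctrl.grab_frame('side');t=ctrl.grab_frame('top');cv2.imwrite('pics/s7.png',s['image'])
for f in(s,ctrl.grab_frame('wrist'),t): marks(f,['marker_grip','marker_low','marker','pot'],1)
need([559,38.5,200])
im=s['image'].astype(int)
m=((im[...,2]>130)&(im[...,1]<70)&(im[...,0]<70)).astype(np.uint8);m[:, :330]=0;m[:,470:]=0
N,l,st,c=cv2.connectedComponentsWithStats(m)
for k in np.argsort(-st[1:,4])[:2]+1: print(st[k],c[k])
E
```

```text
marker_grip [ 506.6 -152.1  210.6] 0.9
marker_low [ 496.4 -179.7  117.1] 0.97
marker [ 505.5 -154.4  171.8] 0.97
pot [559.   38.3  -2. ] 0.97
marker_grip [ 508.5 -154.8  209.4] 0.57
marker_low [ 498.  -173.9  111.3] 0.94
marker [ 511.  -157.2  177.3] 0.55
marker_grip [446.2 -65.3  51.2] 0.46
pot [560.4  37.7  -3.7] 0.57
clock 24.325 pos [ 508.  -149.8  187.3] yaw_y -22.3 units [ 9.68 -1.21 -0.64]
```

The pen now leans only about 15°, with its low end about 73 mm below the TCP. Carrying it over the pot.

>>> play_rows:
  rows:
    - [0.5,-0.1,-0.2,0]
    - [0.95,-0.1,-0.2,0]
    - [1,-0.1,0,0]
    - [1,-0.1,0,0]
    - [1,-0.1,0,0]
    - [1,-0.1,0,0]
    - [1,-0.1,0,0]
    - [1,-0.1,0,0]
    - [1,-0.15,0,0]
    - [1,-0.15,0,0]
    - [0.7,-0.15,0,0]
    - [0.5,-0.12,0,0]

```text
clock: 25.82
position: [563.4, 58.6, 195.2]
tool_rot: [-0.0, 0.83, 0.557, -0.0]
contact_force: [-0.2, -0.5, 0.4]
grip_width: 0.161
finger_force: 20.0
```

>>> play_rows:
  rows:
    - [0,0,0,0]
    - [0,0,0.2,0]
    - [0,0,0,0]

```text
clock: 26.2
position: [563.1, 57.3, 190.9]
tool_rot: [-0.0, 0.83, 0.557, -0.0]
contact_force: [-0.7, -0.2, -0.1]
grip_width: 0.166
finger_force: 20.0
```

```bash
python3 - <<'E'
from h import *
s=ctrl.grab_frame('side');cv2.imwrite('pics/s8.png',cv2.resize(s['image'][120:320,240:440],None,fx=3,fy=3))
w=ctrl.grab_frame('wrist');t=ctrl.grab_frame('top');cv2.imwrite('pics/w8.png',w['image'])
for f in(s,w,t): print('-');marks(f,['marker_grip','marker_low','marker','pot'],1)
need([565.4,57.5,90])
print([np.round((np.array(proj(s,np.array(p)))-[240,120])*3).tolist() for p in([558,38.7,85],[534,38.7,85],[582,38.7,85],[558,14.7,85],[558,62.7,85])])
E
```

```text
-
marker_grip [564.1  53.3 213. ] 0.6
marker_low [552.5  32.  121.8] 0.59
marker [561.1  53.1 178. ] 0.9
pot [559.5  40.4  -2.2] 0.91
-
marker_grip [560.9  56.5 212.7] 0.77
marker_low [554.4  36.1 117. ] 0.62
marker [565.1  51.7 182.3] 0.56
-
clock 26.95 pos [563.4  57.7 191.3] yaw_y -22.3 units [0.03 0.1  5.07]
[[298.0, 365.0], [264.0, 384.0], [331.0, 346.0], [327.0, 389.0], [269.0, 341.0]]
```

View pics/s8.png

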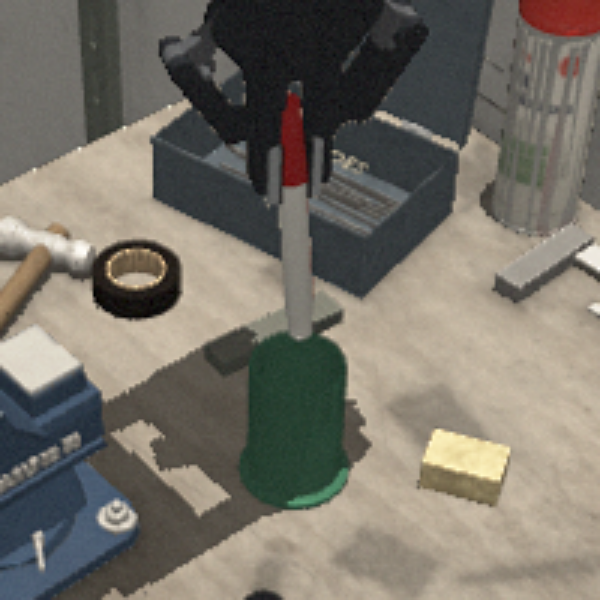

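The pen's low end is over the pot mouth: pixel (300,338), with the rim centred at about (298,366) and lower in z. It is measured 6 mm off axis, so I'll descend in stages and watch the force.

>>> play_rows:
  rows:
    - [-0.1,0.1,0.5,0]
    - [0,0,1,0]
    - [0,0,0.6,0]
    - [0,0,0.4,0]
    - [0,0,0,0]

```text
clock: 27.58
position: [564.3, 55.1, 140.9]
tool_rot: [-0.0, 0.83, 0.557, -0.0]
contact_force: [0.8, -0.0, 0.2]
grip_width: 0.166
finger_force: 20.0
```

>>> play_rows:
  rows:
    - [0,0,0.5,0]
    - [0,0,0.5,0]
    - [0,0,0.5,0]
    - [0,0,0,0]

```text
clock: 28.08
position: [563.9, 55.1, 110.3]
tool_rot: [-0.0, 0.83, 0.557, -0.001]
contact_force: [-0.3, -0.5, -0.7]
grip_width: 0.162
finger_force: 20.0
```

```bash
python3 - <<'E'
from h import *
s=ctrl.grab_frame('side');cv2.imwrite('pics/s9.png',cv2.resize(s['image'][120:320,240:440],None,fx=3,fy=3))
marks(s,['marker_grip','marker','pot','lid'],1)
need([565,56,90])
E
```

```text
marker_grip [561.6  53.1 130.9] 0.79
marker [563.4  47.6  96. ] 0.57
pot [564.3  40.9  -1.2] 0.63
lid [446.1 -64.8  19.7] 0.9
clock 28.325 pos [564.7  55.1 111.6] yaw_y -22.3 units [ 0.05 -0.    1.08]
```

View pics/s9.png

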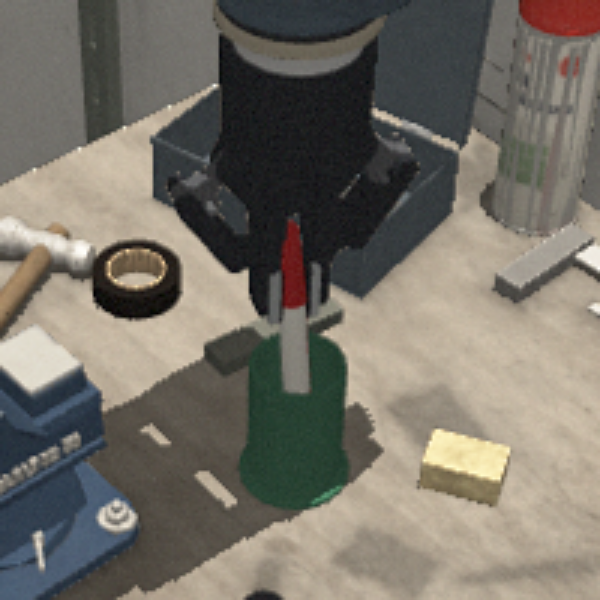

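The pen is inside the bore: the near rim hides it below (296,392), and there is no contact force. I'll lower it the rest of the way and release.

>>> play_rows:
  rows:
    - [0,0,0.5,0]
    - [0,0,0.5,0]
    - [0,0,0,0]

```text
clock: 28.7
position: [563.8, 55.1, 90.1]
tool_rot: [-0.001, 0.83, 0.557, -0.001]
contact_force: [-0.5, -0.0, -0.2]
grip_width: 0.159
finger_force: 20.0
```

>>> play_rows:
  rows:
    - [0,0,0,0]
    - [0,0,0,0]
    - [0,0,0,0]
    - [0,0,0,0]
    - [0,0,0,0]
  hand: -1

```text
clock: 29.32
position: [564.5, 55.1, 91.4]
tool_rot: [0.0, 0.83, 0.557, 0.0]
contact_force: [-0.4, 0.9, -0.3]
grip_width: 1.005
finger_force: 0.0
```

>>> play_rows:
  rows:
    - [0,0,-0.5,0]
    - [0,0,-1,0]
    - [0,0,-1,0]
    - [0,0,-1,0]
    - [0,0,-1,0]
    - [0,0,-1,0]
    - [0,0,-1,0]
    - [0,0,0,0]
    - [0,0,0,0]

```text
clock: 30.45
position: [564.1, 55.1, 220.8]
tool_rot: [-0.0, 0.83, 0.557, -0.0]
contact_force: [0.7, 0.4, -0.4]
grip_width: 1.002
finger_force: 0.0
```

```bash
python3 - <<'E'
from h import *
s=ctrl.grab_frame('side');cv2.imwrite('pics/s10.png',cv2.resize(s['image'][150:390,240:480],None,fx=2.5,fy=2.5))
for f in (s,ctrl.grab_frame('wrist')): marks(f,['marker_grip','marker','pot','lid'],1)
need([565,56,90])
E
```

```text
marker_grip [567.9  62.4 105.3] 0.84
marker [566.5  52.5  64.9] 0.66
pot [560.9  40.2  -2.1] 0.7
lid [400.5 251.2   5.4] 0.56
marker_grip [568.4  56.2 104.5] 0.8
marker [571.4  57.3  69. ] 0.97
pot [557.8  37.7  -0. ] 0.6
lid [447.8 -65.8  24.7] 0.79
clock 30.95 pos [564.4  55.1 221.2] yaw_y -22.3 units [0.05 0.01 6.56]
```

View pics/s10.png

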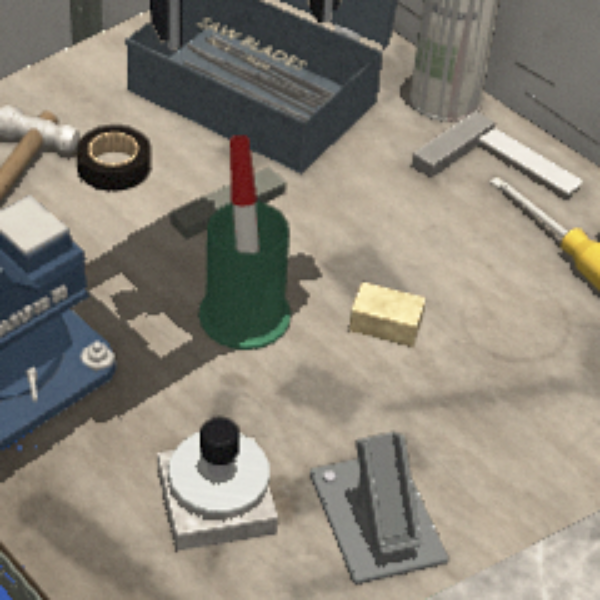

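The marker stands in the pot with its red cap up at (240,165), and the lid lies centred on the block with its knob up at (218,470). The bystanders are undisturbed and the gripper is clear, so I'm handing in.

```bash
python3 -c "
from cell import ctrl
print(ctrl.job_done())"
```

```text
the job is handed in; nothing more can be done
None
```

I handed the job in at about 31 s of the 62 s; the judge returned no verdict. In the last pictures the lid lies knob up on the block, about 3–4 mm off its middle. The marker stands red cap up in the pot, released, and the brass, tape and oilstone look undisturbed.

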